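# Latch the visor kit case

## Task

The larger grey case has been packed but its lid still stands ajar. Swing the steel loop of its toggle latch over so that it drops behind the keeper on the lid, then press the lever all the way down flat so that the lid is pulled tight, and let go. The smaller case beside it is already latched and needs nothing.

Things in the scene. Friction and masses are not known exactly. Their poses are not given: they have to be found in the camera images.
- kit_case: The larger of two grey hard cases with a steel latch mid-top; the small one (115 mm tall, latched) stands left or right of it. Upright, immovable: 220 mm wide (y), 150 tall, body half x -65 to 24, lid half 25 to 70. Origin: on the table under it; +x from body to lid, z up. Lever's pivot axis: along y at x 5, y 0, z 162. Flat top, free but for the latch.
- lid (a joint): Lid half, hinged at its bottom edge. 0 shut; starts ajar at 0.045 rad (7 mm at the top), pushed open by a seal spring, 5 to 8 N at the top. The steel keeper on its top is a post 24 mm wide, 16 mm tall, at case x 30 to 40 when shut (7 further when ajar), y 0; its lip overhangs 6 mm to +x. Hooked: the loop's bar is on the post's +x side, under lip height.
- lever (a joint): Latch lever: steel strip 52 mm long from its pivot, 24 to 30 wide, 6 thick. 0: flat, lying to the case's -x, upper face 15 mm above the case's top; pi/2: upright. Starts at 1.75 to 2.05, leaning to the lid; stop at 2.1. Friction holds it where left (0.7 N at its tip). With the loop hooked it takes a few N, goes over centre near 0.2 and stays down.
- loop_bar (a point): Middle of the loop's cross bar. Loop: U of 6 mm wire, 42 mm wide; its legs straddle the lever and pivot freely on it 22 mm from the lever's pivot; 60 mm from there to the bar. Starts upright, leaning back a little to the case's -x on a stop, bar 85 to 95 mm above the case's top, 20 to 35 above the lever's tip. Pushed past upright to the lid it falls by itself beyond the keeper.

How it is judged:
By the outcome, as a careful person would: the job done as asked, in the order asked, and still so for the second after the job is handed in, with the robot touching nothing.
It also fails if it takes over 38 s, if anything falls off the work surface, if the arm or the gripper's body presses on something with over 40 N, if the wrist force passes 120 N, or if a joint passes its speed limit or range.

## Robot

A 6-joint arm with a two-finger parallel gripper is mounted at the origin on the work surface. World frame = base frame: x ahead of the robot, y to its left, z up, the work surface at z = 0. Lengths are in m, angles in rad, forces in N, time in s.
With the tool pointing down it reaches from about 0.225 to 0.875 m from the base axis. Payload 3.4 kg.
Tool frame: the origin (TCP) lies between the finger pads; the fingertips stand 8 mm ahead of it and the grasp point (between the pads) lies 11 mm behind it; z points along the fingers, y is the line along which they close (so a half turn about z gives the same grasp; the last joint's range is limited). The gripper opens to 85 mm and grips with 20 to 120 N. Pads are 22 mm wide; open, the fingers measure 114 mm over their backs; the gripper's body (76 mm by 85 mm) begins 54 mm behind the grasp point. The pads swing forward as they close: fully open they stand 13 mm farther back than shut.
Start: joints at [1.208, 0.276, 1.505, -0, 1.361, -0.121], TCP at [0.138, 0.558, 0.239] pointing down, gripper open.
Joint ranges: [-2.89, 2.89], [-0.75, 2.08], [0.22, 2.7], [-1.18, 4.32], [0.11, 2.71], [-2.7, 2.7]. Speed limits (rad/s): [2.57, 2.57, 3.14, 3.14, 3.14, 3.14].

## Interface

Orientations are given as a unit quaternion [w, x, y, z].
In Python, from rig import manip, optics, finder gives the robot as it stands.
- The arm moves only by the tool servo_tool, never from a script. Its argument "increments" is a list of rows, each a list of 7 numbers: the shift along the tool's x, y, z in cm, then the turn, a rotation vector about the tool's x, y, z in degrees, then the closure, from -1 (fully open) to 1 (shut). In form: [[x, y, z, rx, ry, rz, gripper], ...]. A call has exactly 5 rows; each row shifts and turns the commanded pose from where the row before left it, along the tool's axes as they then stand; what a row does not reach is not made up. A row lasts 1/10 s, in which the tool goes at most 50 mm and 8.59 degrees, less where a joint would pass 70% of its speed; a pose out of reach is approached as far as the arm can. A call is refused whole if a number of a shift passes 5 or a number of a turn 8.59, either way. A call with a gripper value outside its range is refused whole. The fingers move at their own pace and stop on an object; "squeeze" is the grip in N (left out, the last holds). Time passes only in rows, so rows that do not move let the fingers close, or fill a call up. It gives the time, the measured TCP pose, the force, the opening and the grip force at its end, in the units of the state.
- manip.get_state(): the state, without advancing time (a new reading comes with each control period).
- optics.get_image(name): name is "scene" or "top" or "wrist"; returns the picture (400x640x3 uint8, red, green, blue); there is no depth.
- optics.get_calibration(name): a dict with "fov_y" (degrees; the focal length in pixels is half the picture's height over the tangent of half this angle, whatever the lens; pixels are square), "cx", "cy" (the principal point, pixels), "dist_coeffs" ([k1, k2, p1, p2, k3] as OpenCV has them; the pictures are not rectified), "world_to_cam" (4x4, takes a point from world to camera coordinates). Camera axes: x right, y down, z forward; pixel columns grow to the right and rows downward; lengths in m; the calibration is good to about 2 mm. A picture is of the moment at which its call begins: read the wrist's pose just before it. get_calibration takes no time and is no camera call; for the wrist camera it gives the pose at the moment of the call.
- manip.sign_off(): hands the job in; it is judged then, once.
Trained networks look in the newest picture that a camera, given by its name, has taken for a name from the list of things; names that differ only in an ending like _2 or _b are one class to them, and where a whole thing is asked for, a point or a joint stands for the part that bears it (a point fixed in the world has none). Each returns a list of dicts, best first, with "p" (0 to 1); they miss things now and then, are a little off and sometimes report something else, mostly with a low value. They report only what shows in the picture. A call takes as long as a camera call.
- finder.silhouettes(label, camera): "region" (400x640 bool, what is visible of it) and "box" ([centre column, centre row, width, height] in pixels, round what is visible of it).
- finder.tip_of(label, camera): "at" ([column, row] in pixels: a listed point, or the origin of a listed thing).
The state is a dict: "clock": time; "qpos": joint angles; "qd": joint speeds; "effort": joint torques, N m; "position": TCP position; "ee_rot": TCP orientation; "contact_force": force on the tool from outside, world axes, zero at the start; "moment": the same for the moment, N m; "width": finger opening in m; "gripper_force": force on a finger pad.
Only numpy, scipy, OpenCV 4.12 (cv2) and the standard library are available. Lean on these libraries where they do the work, as an engineer would, in place of code of your own. Each camera call takes 0.05 s, during which the arm holds its last target. There are 200 camera calls.

## Working session

There is one attempt and no reset: what is moved stays moved. The work goes in short steps, Python scripts to look and compute and a tool call to move; the robot and the scene stay as the last step left them, time stands still between calls to the robot, and variables do not carry over. Pictures are saved under pics/ and viewed, at most 10 in all, crops included, and the job is handed in when it is done.

Besides the shell and the picture viewer there is one more tool, called by a JSON object that holds its "fn" and its "kwargs", one argument or row to a line. servo_tool: Moves the arm, as the interface text tells. Its arguments: {"type":"object","properties":{"increments":{"type":"array","items":{"type":"array","items":{"type":"number"}}},"squeeze":{"type":"number"}},"required":["increments"]}

```bash
mkdir -p pics
cat > h.py <<'E'
import numpy as np, cv2
from rig import manip, optics, finder
def K(c):
    f=200/np.tan(np.radians(c["fov_y"])/2); return np.array([[f,0,c["cx"]],[0,f,c["cy"]],[0,0,1.]])
def ray(c,px):
    u=cv2.undistortPoints(np.array([[px]],float),K(c),np.array(c["dist_coeffs"],float))[0,0]
    T=np.array(c["world_to_cam"]);R=T[:3,:3];t=T[:3,3]
    return -R.T@t, R.T@np.array([u[0],u[1],1.])
def onz(c,px,z):
    o,d=ray(c,px); return o+d*(z-o[2])/d[2]
def proj(c,P):
    T=np.array(c["world_to_cam"],float)
    r=cv2.Rodrigues(T[:3,:3])[0]
    return cv2.projectPoints(np.array(P,float).reshape(-1,1,3),r,T[:3,3],K(c),np.array(c["dist_coeffs"],float))[0][:,0]
def tri(obs):
    A=np.zeros((3,3));b=np.zeros(3)
    for c,px in obs:
        o,d=ray(c,px);d/=np.linalg.norm(d);M=np.eye(3)-np.outer(d,d);A+=M;b+=M@o
    return np.linalg.solve(A,b)
def save(n,im): cv2.imwrite("pics/"+n,im[:,:,::-1])
E
python3 - <<'E'
from h import *
cs={}
for n in("scene","top"):
    im=optics.get_image(n);save(n+"0.png",im);c=optics.get_calibration(n);cs[n]=c
    o=-np.array(c["world_to_cam"])[:3,:3].T@np.array(c["world_to_cam"])[:3,3];print(n,o,c["fov_y"])
    for l in("kit_case","loop_bar","lid","lever"):
        print(l,[(np.round(d["at"],1),round(d["p"],2)) for d in finder.tip_of(l,n)[:3]],[(np.round(d["box"]),round(d["p"],2)) for d in finder.silhouettes(l,n)[:3]])
E
```

```text
scene [ 1.23260988 -0.0086135   0.8477758 ] 43.80506408056564
kit_case [(array([395.3, 222.4]), 0.84)] [(array([410., 195., 131., 118.]), 0.83)]
loop_bar [(array([416.9, 134.3]), 0.52)] [(array([414., 151.,  22.,  36.]), 0.57)]Traceback (most recent call last):
  File "<stdin>", line 7, in <module>
ValueError: it knows: kit_case, loop_bar
```

```bash
python3 -c "
import cv2,numpy as np
a=cv2.imread('pics/scene0.png');b=cv2.imread('pics/top0.png')
cv2.imwrite('pics/both.png',cv2.resize(np.vstack([a,b]),None,fx=.75,fy=.75))"
```

```text
[ WARN:0@0.018] global loadsave.cpp:275 findDecoder imread_('pics/top0.png'): can't open/read file: check file path/integrity
Traceback (most recent call last):
ValueError: all the input arrays must have same number of dimensions, but the array at index 0 has 3 dimension(s) and the array at index 1 has 2 dimension(s)
```

Run:
```python
from h import *
n="top"
im=optics.get_image(n);save(n+"0.png",im);c=optics.get_calibration(n)
T=np.array(c["world_to_cam"]);print(-T[:3,:3].T@T[:3,3])
ob={}
for l in("kit_case","loop_bar"):
    t=finder.tip_of(l,n);print(l,[(np.round(d["at"],1),round(d["p"],2)) for d in t[:3]],[(np.round(d["box"]),round(d["p"],2)) for d in finder.silhouettes(l,n)[:3]])
    ob[l]=t[0]["at"] if t else None
s=optics.get_calibration("scene")
print(onz(s,[395.3,222.4],0),onz(c,ob["kit_case"],0))
if ob["loop_bar"] is not None:print(tri([(s,[416.9,134.3]),(c,ob["loop_bar"])]))
a=cv2.imread('pics/scene0.png')
u=lambda m,x,y:cv2.resize(m[y:y+150,x:x+200],(800,600),interpolation=cv2.INTER_CUBIC)
px=ob["loop_bar"] if ob["loop_bar"] is not None else ob["kit_case"]
x=int(np.clip(px[0]-100,0,440));y=int(np.clip(px[1]-75,0,250));print("topcrop",x,y)
cv2.imwrite('pics/crops.png',np.vstack([cv2.resize(u(a,310,110),(400,300)),cv2.resize(u(im[:,:,::-1],x,y),(400,300))]))
cv2.imwrite('pics/both.png',cv2.resize(np.vstack([a,im[:,:,::-1]]),None,fx=.75,fy=.75))
```

```text
[ 0.43184438 -0.01560292  0.86081634]
kit_case [(array([260.2, 231.9]), 0.89)] [(array([248., 227., 126., 105.]), 0.91)]
loop_bar [(array([228.3, 219. ]), 0.51)] [(array([232., 222.,  27.,   8.]), 0.53)]
[0.52367977 0.1451363  0.        ] [0.52562601 0.14801408 0.        ]
[0.52006485 0.15555569 0.24974739]
topcrop 128 144
```

View pics/both.png

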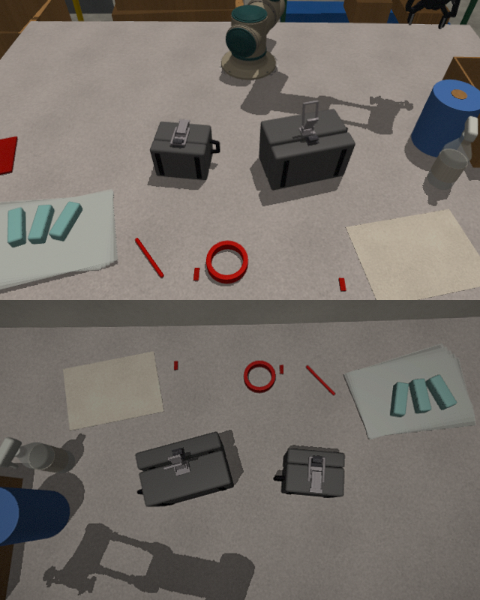

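View pics/crops.png

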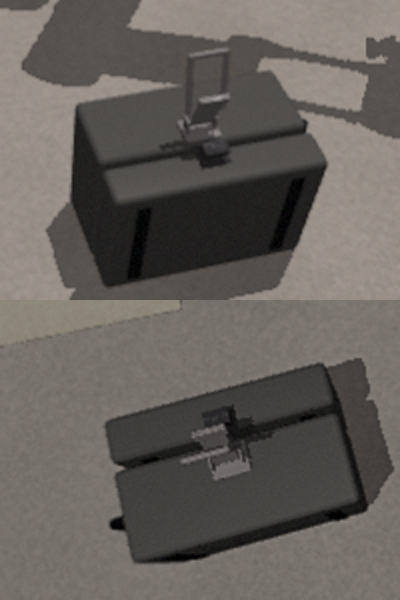

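The top view shows the larger case at left (latch near top-image px (229,219)) with its lid facing away from the robot. The smaller case, already latched, stands at its -y side. The loop is upright, and the lever leans toward the lid. Next I'll fit the case pose to the silhouettes and refine the latch points.

```bash
cat > fit.py <<'E'
from h import *
from scipy.optimize import minimize
B=[(x,y,z) for x in(-.065,.024) for y in(-.11,.11) for z in(0,.15)]
L=[(x+z*.045*(z>0),y,z) for x in(.025,.07) for y in(-.11,.11) for z in(0,.15)]
def tf(p,P):
    c,s=np.cos(p[2]),np.sin(p[2]);return np.array(P)@np.array([[c,s,0],[-s,c,0],[0,0,1]])+[p[0],p[1],0]
E
python3 - <<'E'
from fit import *
M={}
for n in("scene","top"):
    im=optics.get_image(n);r=finder.silhouettes("kit_case",n)[0]["region"];M[n]=(optics.get_calibration(n),r,im)
def cost(p):
    p=[p[0],p[1],p[2]];e=0
    for c,r,_ in M.values():
        m=np.zeros((1600,2560),np.uint8)
        for X in(B,L): cv2.fillConvexPoly(m,cv2.convexHull(np.round(proj(c,tf(p,X))*4+1.5).astype(np.int32)),255)
        e+=np.abs(cv2.resize(m,(640,400),interpolation=cv2.INTER_AREA)/255.-r).sum()
    return e
best=min((minimize(cost,[.525,.147,y],method="Nelder-Mead",options=dict(initial_simplex=[[.525,.147,y],[.535,.147,y],[.525,.157,y],[.525,.147,y+.08]])) for y in(.1,.2,.3)),key=lambda r:r.fun)
print(best.x,best.fun)
p=best.x;np.save("pose.npy",p)
out=[]
for n,(x,y) in(("scene",(310,110)),("top",(128,144))):
    c,_,im=M[n];v=cv2.resize(im[y:y+150,x:x+200][:,:,::-1],(800,600),interpolation=cv2.INTER_CUBIC)[:,:]
    q=lambda P:np.round((proj(c,tf(p,P))-[x,y]+.5)*4).astype(int)
    for P,col in((B,(0,255,0)),(L,(0,0,255))):
        for a in range(8):
            for b in range(a):
                if bin(a^b).count("1")==1: cv2.line(v,*map(tuple,q([P[a],P[b]]).tolist()),col,1)
    cv2.line(v,*map(tuple,q([(.005,-.02,.162),(.005,.02,.162)]).tolist()),(255,255,0),2)
    cv2.line(v,*map(tuple,q([(.042,-.012,.166),(.042,.012,.166)]).tolist()),(255,0,255),2)
    v=v[:400] if n=="scene" else v[:,:]
    save("fit_%s.png"%n,v[:,:,::-1])
E
```

```text
Traceback (most recent call last):
IndexError: list index out of range
```

```bash
cat > dofit.py <<'E'
from fit import *
M={}
for n in("scene","top"):
    for _ in range(5):
        im=optics.get_image(n);r=finder.silhouettes("kit_case",n)
        if r: break
    print(n,[(d["p"],np.round(d["box"])) for d in r]);r=r[0]["region"];M[n]=(optics.get_calibration(n),r,im)
def cost(p):
    e=0
    for c,r,_ in M.values():
        m=np.zeros((1600,2560),np.uint8)
        for X in(B,L): cv2.fillConvexPoly(m,cv2.convexHull(np.round(proj(c,tf(p,X))*4+1.5).astype(np.int32)),255)
        e+=np.abs(cv2.resize(m,(640,400),interpolation=cv2.INTER_AREA)/255.-r).sum()
    return e
best=min((minimize(cost,[.525,.147,y],method="Nelder-Mead",options=dict(initial_simplex=[[.525,.147,y],[.535,.147,y],[.525,.157,y],[.525,.147,y+.08]])) for y in(.1,.2,.3)),key=lambda r:r.fun)
print(best.x,best.fun)
p=best.x;np.save("pose.npy",p)
for n,(x,y) in(("scene",(310,110)),("top",(128,144))):
    c,_,im=M[n];v=cv2.resize(im[y:y+150,x:x+200][:,:,::-1],(800,600),interpolation=cv2.INTER_CUBIC)
    q=lambda P:np.round((proj(c,tf(p,P))-[x,y]+.5)*4).astype(int)
    for P,col in((B,(0,255,0)),(L,(0,0,255))):
        for a in range(8):
            for b in range(a):
                if bin(a^b).count("1")==1: cv2.line(v,*map(tuple,q([P[a],P[b]]).tolist()),col,1)
    cv2.line(v,*map(tuple,q([(.005,-.02,.162),(.005,.02,.162)]).tolist()),(255,255,0),2)
    cv2.line(v,*map(tuple,q([(.042,-.012,.166),(.042,.012,.166)]).tolist()),(255,0,255),2)
    save("fit_%s.png"%n,v[:,:,::-1])
print(manip.get_state())
E
python3 dofit.py
```

```text
scene [(0.82, array([408., 195., 130., 118.]))]
top [(0.95, array([246., 226., 125.,  97.]))]
[0.51870669 0.15154642 0.2487325 ] 1151.8470588235296
{'clock': 0.8, 'qpos': array([ 1.20800117e+00,  2.75856851e-01,  1.50489041e+00,  5.82518963e-06,
        1.36068937e+00, -1.20989101e-01]), 'qd': array([ 0.0002511 ,  0.00058201,  0.00112229, -0.0002177 , -0.00094596,
       -0.0008749 ]), 'effort': array([ 6.40521848e-04, -4.16592193e+01, -2.46084183e+01, -2.58139862e-04,
        1.40454886e-04, -4.06673820e-06]), 'position': array([0.1376977 , 0.55830663, 0.23935647]), 'ee_rot': array([1.59209755e-05, 1.20609294e-01, 9.92700051e-01, 7.64216528e-05]), 'contact_force': array([ 0.99677613, -0.38420791,  0.35364577]), 'moment': array([ 0.05525817,  0.00395394, -0.03339569]), 'gripper_force': 0.0, 'width': 0.08542567795953156}
```

View pics/fit_scene.png

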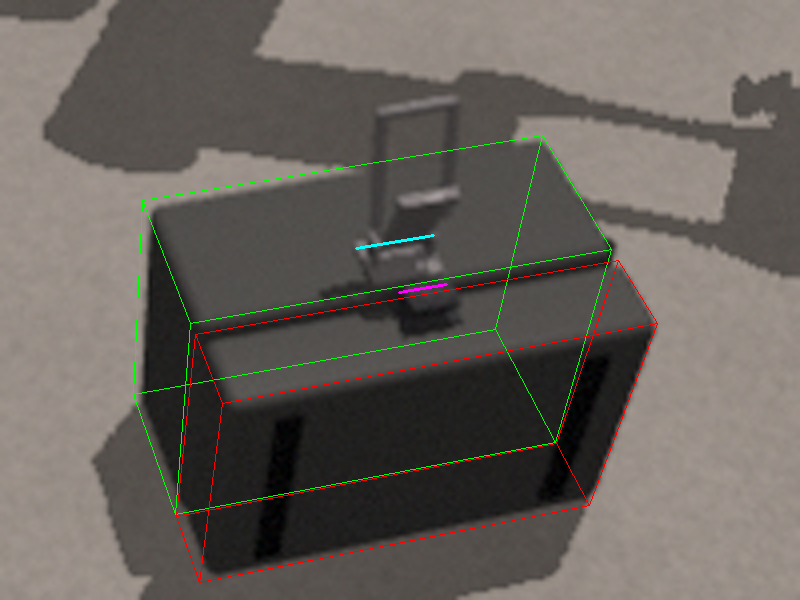

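View pics/fit_top.png

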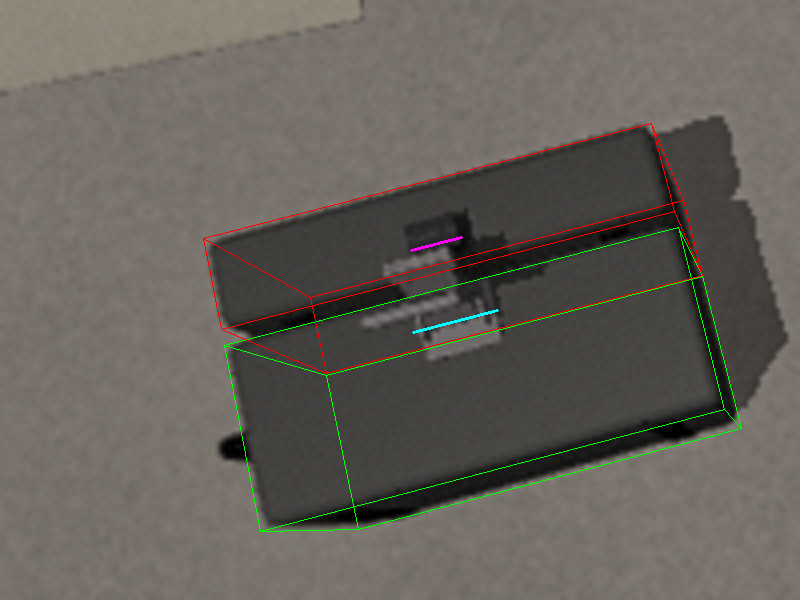

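Run:
```python
from fit import *
p=np.load("pose.npy");print(p)
s=optics.get_calibration("scene");t=optics.get_calibration("top")
def f(a,b):
    S=np.array(a)/4-.5+[310,110];T=np.array(b)/4-.5+[128,144]
    X=tri([(s,S),(t,T)]);d=X-[p[0],p[1],0];c,sn=np.cos(p[2]),np.sin(p[2])
    print(X.round(4),"case",np.round([c*d[0]+sn*d[1],-sn*d[0]+c*d[1],d[2]],4),"res",(proj(s,X)-S).round(1),(proj(t,X)-T).round(1))
f((418,105),(410,311));f((376,110),(362,323));f((460,99),(457,297))
f((428,197),(416,262))
f((430,293),(437,231))
f((225,405),(210,245)); f((655,325),(650,130))
```

```text
[0.51870669 0.15154642 0.2487325 ]
[0.5171 0.1527 0.244 ] case [-0.0013  0.0015  0.244 ] res [[-0.6  0.1]] [[-0.7 -0. ]]
[0.5126 0.1526 0.2431] case [-0.0056  0.0025  0.2431] res [[ 9.5 -2.3]] [[11.5 -0.3]]
[0.5234 0.1516 0.2495] case [ 0.0046 -0.0011  0.2495] res [[-10.9   1.6]] [[-12.5  -0.8]]
[0.5432 0.1596 0.2101] case [0.0257 0.0018 0.2101] res [[-0.3  0.1]] [[-0.4 -0. ]]
[0.565  0.1629 0.1677] case [ 0.0476 -0.0004  0.1677] res [[-0.9  0.1]] [[-1. -0.]]
[0.5802 0.1604 0.166 ] case [ 0.0618 -0.0066  0.166 ] res [[ 49.8 -21.5]] [[ 57.6 -11.4]]
[0.6253 0.1501 0.2182] case [ 0.1029 -0.0276  0.2182] res [[-56.5  -3.5]] [[-53. -14.]]
```

The triangulated loop bar is at case (-1, 1, 244) mm, the lever tip at (26, 2, 210) and the keeper at (47, 0, 167). This fits the drawing, with a lever angle of about 1.98. I'll move now: rise, turn the tool to the case yaw and close the fingers.

{"fn": "servo_tool", "kwargs": {
  "increments": [
    [0,0,-2.2,0,0,-5.6,1],
    [0,0,-2.2,0,0,-5.6,1],
    [0,0,-2.2,0,0,-5.6,1],
    [0,0,-2.2,0,0,-5.6,1],
    [0,0,-2.2,0,0,-5.6,1]
  ],
  "squeeze": 20
}}

```text
clock: 1.3
position: [0.1377, 0.5582, 0.3503]
ee_rot: [0.0, -0.125, 0.992, 0.0]
contact_force: [0.2, 0.1, 0.3]
width: 0.0123
gripper_force: 0.0
```

```bash
cat > go.py <<'E'
import sys
from fit import *
from scipy.spatial.transform import Rotation as R
p=np.load("pose.npy");st=manip.get_state()
q=st["ee_rot"];Rt=R.from_quat([q[1],q[2],q[3],q[0]]).as_matrix()
C=R.from_euler("z",p[2]).as_matrix();o=np.array([p[0],p[1],0])
pos=st["position"]
print("t",round(st["clock"],2),"TCP case mm",(C.T@(pos-o)*1e3).round(1),"F case",(C.T@st["contact_force"]).round(1),"w",round(st["width"],4))
want=C@np.diag([-1,1,-1])
print("turn left deg",np.degrees(R.from_matrix(Rt.T@want).as_rotvec()).round(2))
if len(sys.argv)>3:
    print("to go cm (tool)",(Rt.T@(o+C@(np.array(sys.argv[1:4],float)/1e3)-pos)*100).round(2))
E
python3 go.py -42 1 330
```

```text
t 1.3 TCP case mm [-269.2  487.9  350.3] F case [0.2 0.  0.3] w 0.0123
turn left deg [0.01 0.01 0.13]
to go cm (tool) [-22.61 -48.74   2.02]
```

{"fn": "servo_tool", "kwargs": {
  "increments": [
    [-2.0,-4.3,0,0,0,0,1],
    [-2.0,-4.3,0,0,0,0,1],
    [-2.0,-4.3,0,0,0,0,1],
    [-2.0,-4.3,0,0,0,0,1],
    [-2.0,-4.3,0,0,0,0,1]
  ]
}}

```text
clock: 1.8
position: [0.288, 0.3727, 0.3495]
ee_rot: [0.0, -0.123, 0.992, 0.0]
contact_force: [0.5, 1.4, -0.7]
width: -0.0001
gripper_force: 0.0
```

{"fn": "servo_tool", "kwargs": {
  "increments": [
    [-2.0,-4.3,0,0,0,0,1],
    [-2.0,-4.3,0,0,0,0,1],
    [-2.0,-4.3,0,0,0,0,1],
    [-2.0,-4.3,0,0,0,0,1],
    [-2.0,-4.3,0,0,0,0,1]
  ]
}}

```text
clock: 2.3
position: [0.4376, 0.1885, 0.3496]
ee_rot: [0.0, -0.123, 0.992, 0.0]
contact_force: [-0.4, 0.1, -0.7]
width: 0.0
gripper_force: 0.0
```

```bash
python3 go.py -42 1 240
```

```text
t 2.3 TCP case mm [-69.5  55.8 349.6] F case [-0.3  0.2 -0.7] w 0.0
turn left deg [ 0.02  0.06 -0.11]
to go cm (tool) [-2.75 -5.48 10.96]
```

{"fn": "servo_tool", "kwargs": {
  "increments": [
    [-1.2,-2.7,0,0,0,0,1],
    [-1.2,-2.7,1.0,0,0,0,1],
    [0,0,3.5,0,0,0,1],
    [0,0,3.5,0,0,0,1],
    [0,0,3.0,0,0,0,1]
  ]
}}

```text
clock: 2.8
position: [0.4729, 0.1432, 0.2377]
ee_rot: [-0.0, -0.123, 0.992, 0.0]
contact_force: [0.6, 0.0, -0.1]
width: 0.0001
gripper_force: 0.0
```

```bash
python3 - <<'E'
from h import *
im=optics.get_image("scene");im2=optics.get_image("top")
save("a1.png",np.hstack([cv2.resize(im[90:240,340:490],(400,400)),cv2.resize(im2[140:290,160:310],(400,400))]))
E
python3 go.py -42 1 240
```

```text
t 2.9 TCP case mm [-49.1   3.7 235.5] F case [-1.5 -0.3 -0.8] w 0.0002
turn left deg [ 0.05 -0.52 -0.13]
to go cm (tool) [-0.7  -0.27 -0.46]
```

View pics/a1.png

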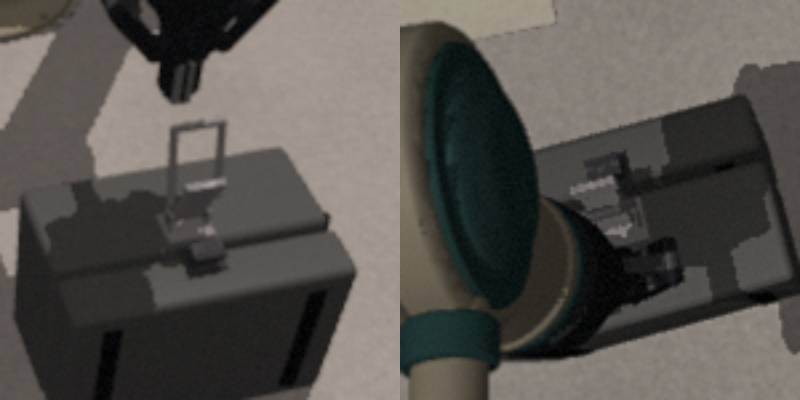

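```bash
python3 - <<'E'
from fit import *
p=np.load("pose.npy")
for n,x,y in(("scene",340,90),("top",160,140)):
    c=optics.get_calibration(n);off=0 if n=="scene" else 400
    P=proj(c,tf(p,[(-.049,.0037,.2275),(-.060,.0037,.2275),(-.038,.0037,.2275),(-.001,.0015,.241)]))
    print(n,((P-[x,y])*400/150+[off,0]).round())
E
python3 go.py -5 1 238
```

```text
scene [[172.  98.]
 [167.  89.]
 [178. 107.]
 [195. 126.]]
top [[605. 295.]
 [608. 312.]
 [601. 278.]
 [586. 217.]]
t 2.9 TCP case mm [-49.1   3.7 235.5] F case [-1.5 -0.3 -0.8] w 0.0002
turn left deg [ 0.05 -0.52 -0.13]
to go cm (tool) [-4.41 -0.26 -0.29]
```

{"fn": "servo_tool", "kwargs": {
  "increments": [
    [-1.5,-0.2,-0.2,0,0,0,1],
    [-1.0,-0.2,-0.1,0,-0.5,0,1],
    [-0.7,0,0,0,0,0,1],
    [-0.7,0,0,0,0,0,1],
    [-0.7,0,0,0,0,0,1]
  ]
}}

```text
clock: 3.4
position: [0.5193, 0.1513, 0.243]
ee_rot: [0.005, -0.123, 0.992, 0.001]
contact_force: [0.6, -0.8, -0.3]
width: -0.0001
gripper_force: 0.0
```

{"fn": "servo_tool", "kwargs": {
  "increments": [
    [-0.5,0,0,0,0,0,1],
    [-0.5,0,0,0,0,0,1],
    [-0.4,0,0,0,0,0,1],
    [0,0,0,0,0,0,1],
    [0,0,0,0,0,0,1]
  ]
}}

```text
clock: 3.9
position: [0.5322, 0.1545, 0.2425]
ee_rot: [0.004, -0.123, 0.992, 0.001]
contact_force: [0.7, -0.1, 0.7]
width: 0.0003
gripper_force: 0.0
```

```bash
python3 go.py 0 0 238
python3 - <<'E'
from h import *
im=optics.get_image("scene");im2=optics.get_image("top")
save("a2.png",np.hstack([cv2.resize(im[90:240,340:490],(400,400)),cv2.resize(im2[140:290,160:310],(400,400))]))
E
```

```text
t 3.9 TCP case mm [ 13.8  -0.5 242.5] F case [ 0.6 -0.3  0.7] w 0.0003
turn left deg [ 0.01  0.47 -0.1 ]
to go cm (tool) [1.38 0.04 0.44]
```

View pics/a2.png

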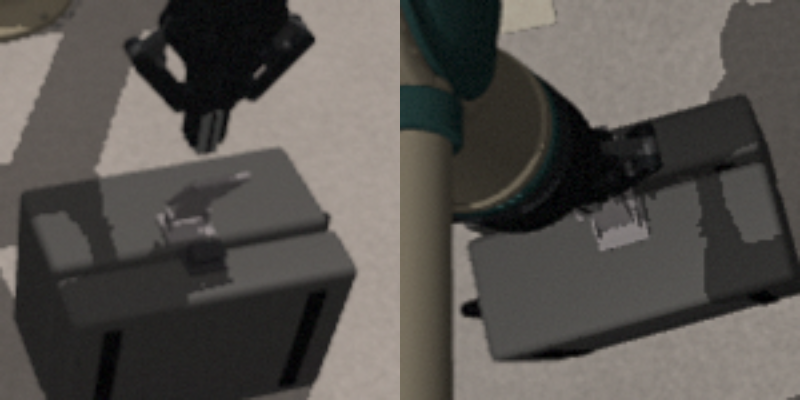

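The loop has left upright, with a light line beyond the keeper near scene-crop (210,293). The lever still leans to the lid, tip at (235,180). I'll go up and over to the lid side and confirm.

{"fn": "servo_tool", "kwargs": {
  "increments": [
    [0,0,-2.5,0,0.5,0,1],
    [-2,0,-1.0,0,0,0,1],
    [-2.5,0,0,0,0,0,1],
    [-1.5,0,0,0,0,0,1],
    [0,0,0,0,0,0,1]
  ]
}}

```text
clock: 4.5
position: [0.5917, 0.1693, 0.2771]
ee_rot: [0.0, -0.123, 0.992, 0.0]
contact_force: [-0.5, -0.0, -0.3]
width: -0.0003
gripper_force: 0.0
```

```bash
python3 go.py 38 0 215
python3 - <<'E'
from h import *
im=optics.get_image("scene");im2=optics.get_image("top")
print([(d["at"],d["p"]) for d in finder.tip_of("loop_bar","scene")],[(d["at"],d["p"]) for d in finder.tip_of("loop_bar","top")])
u=lambda m,x,y:cv2.resize(m[y:y+100,x:x+70],(400,571),interpolation=cv2.INTER_CUBIC)
save("a3.png",np.hstack([u(im,385,130),u(im2,205,155)]))
E
```

```text
t 4.5 TCP case mm [ 75.1  -0.7 277.1] F case [-0.5  0.1 -0.3] w -0.0003
turn left deg [ 0.    0.03 -0.11]
to go cm (tool) [3.72 0.07 6.21]
[([421.3, 194.7], 0.59)] [([232.3, 195.9], 0.49)]
```

View pics/a3.png

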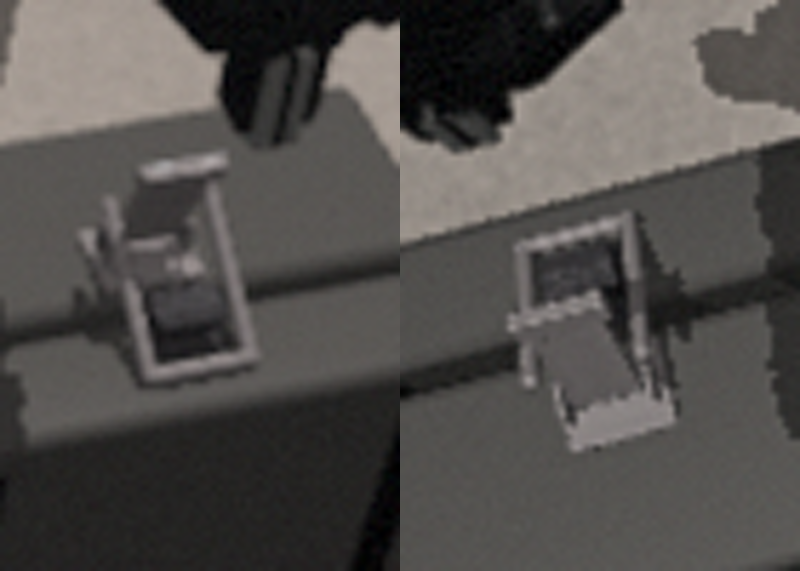

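The loop encircles the keeper: its bar is beyond the lip, at left-panel (200,365), and the legs straddle it. Now I'll lower the tip in front of the lever's lid-side face.

{"fn": "servo_tool", "kwargs": {
  "increments": [
    [2.0,0.1,1.5,0,0,0,1],
    [0,0,2.0,0,0,0,1],
    [0,0,2.0,0,0,0,1],
    [0,0,1.6,0,0,0,1],
    [0.8,0,0,0,0,0,1]
  ]
}}

```text
clock: 5.2
position: [0.5609, 0.1628, 0.2045]
ee_rot: [-0.002, -0.123, 0.992, -0.0]
contact_force: [0.6, -0.3, -0.4]
width: 0.0
gripper_force: 0.0
```

```bash
python3 go.py 36 0 206
```

```text
t 5.2 TCP case mm [ 43.7   0.5 204.5] F case [ 0.5 -0.5 -0.4] w 0.0
turn left deg [ 0.02 -0.26 -0.11]
to go cm (tool) [ 0.77 -0.06 -0.15]
```

{"fn": "servo_tool", "kwargs": {
  "increments": [
    [0.7,0,0,0,0,0,1],
    [0.6,0,-0.2,0,0,0,1],
    [0.6,0,-0.3,0,0,0,1],
    [0.6,0,-0.2,0,0,0,1],
    [0,0,0,0,0,0,1]
  ]
}}

```text
clock: 5.7
position: [0.5381, 0.157, 0.2148]
ee_rot: [0.001, -0.123, 0.992, 0.0]
contact_force: [0.3, 0.3, -0.5]
width: -0.0
gripper_force: 0.0
```

```bash
python3 go.py 3 0 212
```

```text
t 5.7 TCP case mm [ 20.1   0.5 214.8] F case [ 0.4  0.2 -0.5] w -0.0
turn left deg [-0.01  0.07 -0.1 ]
to go cm (tool) [ 1.71 -0.05  0.28]
```

{"fn": "servo_tool", "kwargs": {
  "increments": [
    [0.7,0,0.2,0,0,0,1],
    [0.6,0,0.2,0,0,0,1],
    [0.5,0,0.0,0,0,0,1],
    [0.6,0,0.2,0,0,0,1],
    [0,0,0,0,0,0,1]
  ]
}}

```text
clock: 6.2
position: [0.5141, 0.151, 0.2071]
ee_rot: [-0.001, -0.123, 0.992, -0.0]
contact_force: [1.0, -0.2, 0.1]
width: -0.0004
gripper_force: 0.3
```

```bash
python3 go.py -10 0 207;python3 - <<'E'
from h import *
im=optics.get_image("scene");im2=optics.get_image("top")
u=lambda m,x,y:cv2.resize(m[y:y+100,x:x+70],(400,571),interpolation=cv2.INTER_CUBIC)
save("a4.png",np.hstack([u(im,385,130),u(im2,205,155)]))
E
```

```text
t 6.2 TCP case mm [ -4.6   0.6 207.1] F case [ 0.9 -0.5  0.1] w -0.0004
turn left deg [ 0.01 -0.11 -0.1 ]
to go cm (tool) [ 0.54 -0.06  0.01]
```

View pics/a4.png

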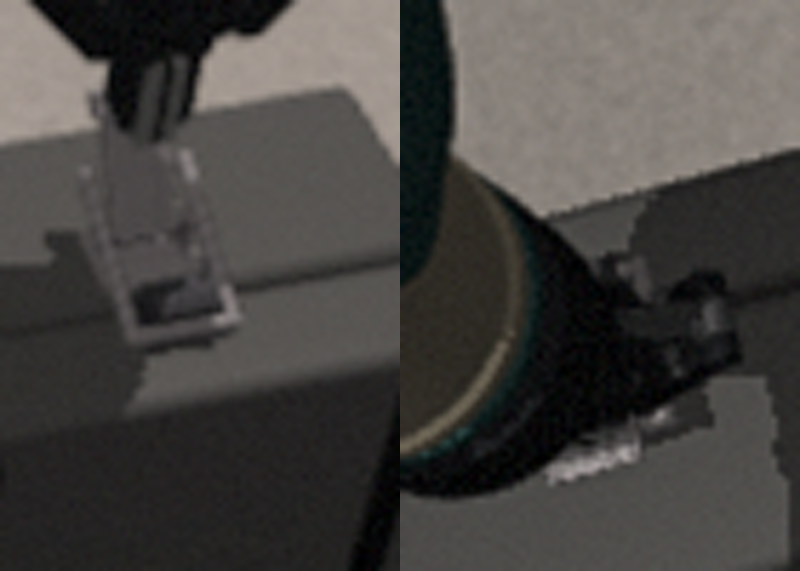

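The lever follows and the loop bar draws in around the keeper (bar at left-panel (185,328)). I'll continue the arc.

{"fn": "servo_tool", "kwargs": {
  "increments": [
    [0.6,0,0.1,0,0,0,1],
    [0.6,0,0.3,0,0,0,1],
    [0.6,0,0.3,0,0,0,1],
    [0,0,0,0,0,0,1],
    [0,0,0,0,0,0,1]
  ]
}}

```text
clock: 6.8
position: [0.4967, 0.1467, 0.2002]
ee_rot: [-0.001, -0.123, 0.992, -0.0]
contact_force: [0.0, -1.0, 1.0]
width: -0.0001
gripper_force: 0.0
```

```bash
python3 go.py -32 0 183;python3 - <<'E'
from h import *
im=optics.get_image("scene")
u=lambda m,x,y:cv2.resize(m[y:y+100,x:x+70],(400,571),interpolation=cv2.INTER_CUBIC)
save("a5.png",u(im,385,130))
E
```

```text
t 6.8 TCP case mm [-22.5   0.7 200.2] F case [-0.2 -1.   1. ] w -0.0001
turn left deg [ 0.01 -0.13 -0.11]
to go cm (tool) [ 0.95 -0.07  1.73]
```

View pics/a5.png

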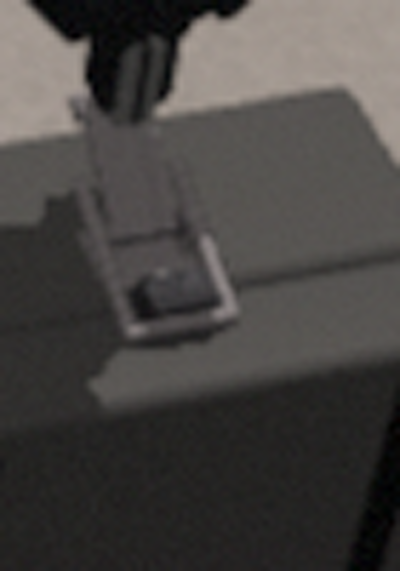

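The bar is tight on the keeper's far side (185,322). I'll keep pressing.

{"fn": "servo_tool", "kwargs": {
  "increments": [
    [0.3,0,0.4,0,0,0,1],
    [0.3,0,0.4,0,0,0,1],
    [0.2,0,0.5,0,0,0,1],
    [0.2,0,0.5,0,0,0,1],
    [0,0,0,0,0,0,1]
  ]
}}

```text
clock: 7.35
position: [0.4869, 0.1442, 0.1814]
ee_rot: [-0.002, -0.123, 0.992, 0.0]
contact_force: [0.4, 0.3, -0.2]
width: -0.0003
gripper_force: 0.0
```

```bash
python3 go.py -34 0 172
```

```text
t 7.35 TCP case mm [-32.7   0.7 181.4] F case [ 0.4  0.2 -0.2] w -0.0003
turn left deg [ 0.02 -0.18 -0.11]
to go cm (tool) [ 0.13 -0.07  0.94]
```

{"fn": "servo_tool", "kwargs": {
  "increments": [
    [0.1,0,0.3,0,0,0,1],
    [0,0,0.3,0,0,0,1],
    [0,0,0.2,0,0,0,1],
    [0,0,0.2,0,0,0,1],
    [0,0,0.1,0,0,0,1]
  ]
}}

```text
clock: 7.85
position: [0.4873, 0.1442, 0.1728]
ee_rot: [0.0, -0.123, 0.992, 0.0]
contact_force: [-3.7, -1.3, 13.4]
width: 0.0004
gripper_force: 6.5
```

```bash
python3 go.py -34 0 172
```

```text
t 7.85 TCP case mm [-32.2   0.6 172.8] F case [-3.9 -0.4 13.4] w 0.0004
turn left deg [-0.    0.03 -0.1 ]
to go cm (tool) [ 0.18 -0.06  0.08]
```

Contact at tip z of about 165 mm, which is the flat height, with 13 N. I'll press slightly more, hold, then lift away.

{"fn": "servo_tool", "kwargs": {
  "increments": [
    [0,0,0.1,0,0,0,1],
    [0,0,0,0,0,0,1],
    [0,0,0,0,0,0,1],
    [0,0,-0.3,0,0,0,1],
    [0,0,-1,0,0,0,1]
  ]
}}

```text
clock: 8.35
position: [0.4866, 0.1441, 0.1833]
ee_rot: [-0.001, -0.123, 0.992, 0.0]
contact_force: [-0.1, -0.4, -0.5]
width: -0.0002
gripper_force: 0.0
```

{"fn": "servo_tool", "kwargs": {
  "increments": [
    [0,0,-4,0,0,0,1],
    [1,2,-4,0,0,0,1],
    [2,4,-3,0,0,0,1],
    [2,4,0,0,0,0,1],
    [2,4,0,0,0,0,1]
  ]
}}

```text
clock: 8.85
position: [0.387, 0.2616, 0.2931]
ee_rot: [0.002, -0.122, 0.992, 0.001]
contact_force: [0.4, 1.8, -0.9]
width: -0.0003
gripper_force: 0.0
```

```bash
python3 go.py
python3 - <<'E'
from h import *
im=optics.get_image("scene");im2=optics.get_image("top")
u=lambda m,x,y:cv2.resize(m[y:y+105,x:x+70],(400,600),interpolation=cv2.INTER_CUBIC)
save("a6.png",np.hstack([u(im,385,130),u(im2,205,155)]))
E
```

```text
t 8.85 TCP case mm [-100.5  139.1  293.1] F case [ 0.8  1.7 -0.9] w -0.0003
turn left deg [ 0.06  0.19 -0.18]
```

View pics/a6.png

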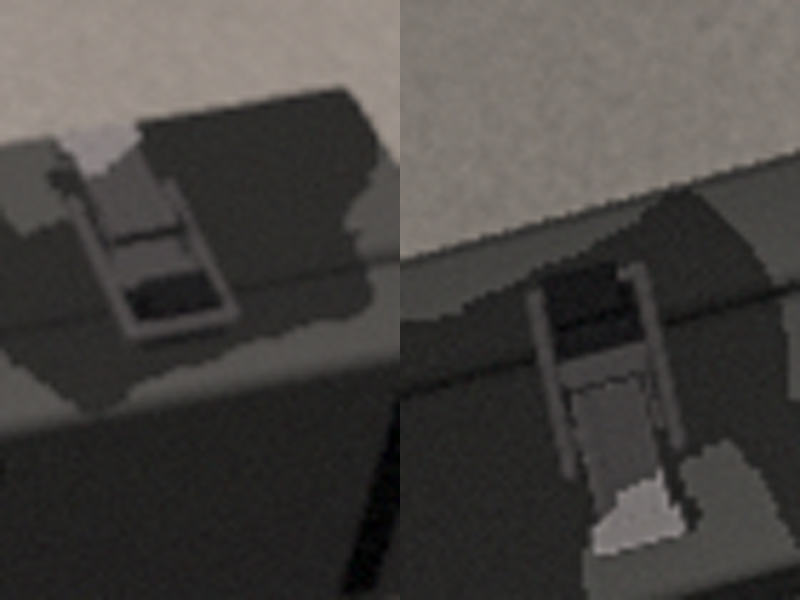

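The lever lies flat, the bar is hidden under the keeper's lip in the top view (590,270), and the lid gap has closed to a thin line. The arm is clear, so I'll hand in.

{"fn": "servo_tool", "kwargs": {
  "increments": [
    [0,0,0,0,0,0,1],
    [0,0,0,0,0,0,1],
    [0,0,0,0,0,0,1],
    [0,0,0,0,0,0,1],
    [0,0,0,0,0,0,1]
  ]
}}

```text
clock: 9.45
position: [0.3879, 0.2598, 0.2913]
ee_rot: [-0.0, -0.122, 0.992, -0.0]
contact_force: [-1.0, 0.7, -0.5]
width: 0.0003
gripper_force: 0.0
```

```bash
python3 -c "
from rig import manip
print(manip.sign_off())"
```

```text
the job is handed in; nothing more can be done
None
```

The larger case is latched: the loop is hooked behind the keeper, the lever is pressed flat, the lid is pulled shut, and the arm is clear; handed in at about 9.5 s (no verdict was returned).

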